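# Start a test-pot cap on its thread

### The job

The orange cap on its test pot sits proud, not yet in its thread. Take it by its wing, turn it backward (anticlockwise seen from above) to the white mark, where it drops a little into the thread start, follow it down, then turn it forward (clockwise) until its white pointer stands at the green mark, and let go. Leave the blue cap on the other pot as it is.

Things in the scene. Friction and masses are not known exactly. Their poses are not given: they have to be found in the camera images.
- orange_grip (a point): grip point of the orange cap, on its vertical turning axis, turning with it. z up, x along the wing toward its white-striped pointer end. The cap is a ribbed disc, 68 mm across, with an upright wing 60 mm long and 14 mm thick, gripped by its flat faces. Wing top 11 mm above this point, disc face 25 mm below. It is 95 mm above the bench with the cap proud, 87 mm when dropped
- orange_pot: the dark grey round pot under the orange cap, fixed to the bench: 104 mm across its flange, 48 mm high, origin at the centre of its underside. Its shoulder has a white mark (thread start) and, 1.2 rad (69 degrees) clockwise of it seen from above, a green mark (home). The pots are alike but for the cap's colour, and stand left and right in either order
- orange_turn (a joint): turn of the orange cap, rad, growing clockwise seen from above (forward): 0 = pointer at the white mark (thread start), 1.2 = at the green mark, a hard stop; hard stop backward at -0.25. Starts between 0.5 and 0.85. Friction of about 0.05 N m holds it
- orange_drop (a joint): how far the cap has come down, m: 0 = proud, on top of the thread; 0.008 = in the thread. It comes down only with the turn between -0.25 and 0.2. The cap (0.2 kg) falls by itself there, but a firm grip holds it up: lower the hand 8 mm with it (or open briefly). If not fully down it rides on top, or jams, when turned forward
- blue_pointer (a point): white-striped end of the wing of the other pot's blue cap, 30 mm out from that cap's axis along its wing (x points outward along the wing, z up), 95 mm above the bench; to be left as it is

How it is judged:
By the outcome, as a careful person would: the job done as asked, in the order asked, and still so for the second after the job is handed in, with the robot touching nothing.
It also fails if it takes over 32 s, if anything falls off the work surface, if the arm or the gripper's body presses on something with over 40 N, if the wrist force passes 120 N, or if a joint passes its speed limit or range.

### The arm

A 6-joint arm with a two-finger parallel gripper is mounted at the origin on a cart in front of the work surface, level with it; the furniture and walls round the work are solid. World frame = base frame: x ahead of the robot, y to its left, z up, the work surface at z = 0. Lengths are in m, angles in rad, forces in N, time in s.
With the tool pointing down it reaches from about 0.25 to 0.775 m from the base axis. Payload 4 kg.
Tool frame: the origin (TCP) lies midway between the tips of the shut fingers; the grasp point (between the pads) lies 19 mm behind it; z points along the fingers, y is the line along which they close (so a half turn about z gives the same grasp; the last joint's range is limited). The gripper opens to 85 mm and grips with 20 to 120 N. Pads are 22 mm wide; open, the fingers measure 114 mm over their backs; the gripper's body (76 mm by 85 mm) begins 54 mm behind the grasp point. The pads swing forward as they close: fully open they stand 13 mm farther back than shut.
Start: joints at [-1.296, 0.087, 1.371, -0, 1.684, -0.103], TCP at [0.203, -0.511, 0.196] pointing down, gripper open.
Joint ranges: [-3.1, 3.1], [-0.76, 2.03], [0.27, 2.55], [-1.08, 4.22], [0.17, 2.65], [-2.57, 2.57]. Speed limits (rad/s): [2.79, 2.79, 3.14, 3.14, 3.14, 3.14].

### API

Orientations are given as a unit quaternion [w, x, y, z].
In Python, from bench import sense, camera, camera_model, hand_in, look_for gives the robot as it stands.
- The arm moves only by the tool servo_tool, never from a script. Its argument "deltas" is a list of rows, each an object of numbers: "gripper": the closure, from -1 (fully open) to 1 (shut); "x", "y", "z": the shift along the tool's x, y, z in mm; "twist": the turn about the tool's z in degrees. A call has 1 to 20 rows; each row shifts and turns the commanded pose from where the row before left it, along the tool's axes as they then stand; what a row does not reach is not made up. A row lasts 1/10 s, in which the tool goes at most 50 mm and 8.59 degrees, less where a joint would pass 70% of its speed; a pose out of reach is approached as far as the arm can. A call with a gripper value outside its range is refused whole. The fingers move at their own pace and stop on an object; "squeeze" is the grip in N (left out, the last holds). Time passes only in rows, so rows that do not move let the fingers close. It gives the time, the measured TCP pose, the force, the opening and the grip force at its end, in the units of the state.
- sense(): the state, without advancing time (a new reading comes with each control period).
- camera(name): name is "scene" or "top" or "wrist"; returns the picture (480x640x3 uint8, blue, green, red); there is no depth.
- camera_model(name): a dict with "camera_matrix" (3x3 intrinsics, pixels), "pose" (4x4, takes a point from camera to world coordinates). Camera axes: x right, y down, z forward; pixel columns grow to the right and rows downward; lengths in m; the calibration is good to about 2 mm. A picture is of the moment at which its call begins: read the wrist's pose just before it. camera_model takes no time and is no camera call; for the wrist camera it gives the pose at the moment of the call.
- hand_in(): hands the job in; it is judged then, once.
Trained networks look in the newest picture that a camera, given by its name, has taken for a name from the list of things; names that differ only in an ending like _2 or _b are one class to them, and where a whole thing is asked for, a point or a joint stands for the part that bears it (a point fixed in the world has none). Each returns a list of dicts, best first, with "score" (0 to 1); they miss things now and then, are a little off and sometimes report something else, mostly with a low value. They report only what shows in the picture. A call takes as long as a camera call.
- look_for(camera, query): "extent" ([left, top, right, bottom] in pixels, round what is visible of it).
The state is a dict: "time": time; "joint_positions": joint angles; "qvel": joint speeds; "joint_torque": joint torques, N m; "tcp_pos": TCP position; "tool_rot": TCP orientation; "contact_force": force on the tool from outside, world axes, zero at the start; "wrist_torque": the same for the moment, N m; "grip_width": finger opening in m; "gripper_force": force on a finger pad.
Only numpy, scipy, OpenCV 4.12 (cv2) and the standard library are available. Lean on these libraries where they do the work, as an engineer would, in place of code of your own. Each camera call takes 0.05 s, during which the arm holds its last target. There are 200 camera calls.

## Working session

There is one attempt and no reset: what is moved stays moved. The work goes in short steps, Python scripts to look and compute and a tool call to move; the robot and the scene stay as the last step left them, time stands still between calls to the robot, and variables do not carry over. Pictures are saved under pics/ and viewed, at most 10 in all, crops included, and the job is handed in when it is done.

Besides the shell and the picture viewer there is one more tool, called as name([rows], argument=value, ...), one row to a line, values as JSON. servo_tool: Moves the arm, as the interface text tells. Its arguments: {"type":"object","properties":{"deltas":{"type":"array","items":{"type":"object","properties":{"gripper":{"type":"number"},"x":{"type":"number"},"y":{"type":"number"},"z":{"type":"number"},"twist":{"type":"number"}}}},"squeeze":{"type":"number"}},"required":["deltas"]}

```bash
mkdir -p pics; python3 - <<'E'
from bench import *
import cv2,numpy as np
for n in ["top","scene"]:
    im=camera(n); cv2.imwrite(f"pics/{n}0.png",im)
    m=camera_model(n); print(n,np.round(m["camera_matrix"],1).tolist(),np.round(m["pose"],4).tolist())
    for q in ["orange_grip","orange_pot","blue_pointer"]: print(q,look_for(n,q)[:2])
s=sense();print(s["time"],s["tcp_pos"],s["tool_rot"],s["grip_width"])
E
```

```text
top [[457.9, 0.0, 312.7], [0.0, 457.9, 242.9], [0.0, 0.0, 1.0]] [[0.0695, -0.9705, 0.2308, 0.3025], [-0.9976, -0.0674, 0.017, 0.1102], [-0.001, -0.2314, -0.9728, 0.9101], [0.0, 0.0, 0.0, 1.0]]
orange_grip [{'extent': [226.7, 237.9, 265.0, 275.4], 'score': 0.71}]
orange_pot [{'extent': [222.0, 239.2, 276.5, 287.7], 'score': 0.71}]
blue_pointer [{'extent': [371.2, 211.1, 407.9, 251.5], 'score': 0.67}]
scene [[587.5, 0.0, 319.7], [0.0, 587.5, 242.1], [0.0, 0.0, 1.0]] [[-0.8325, -0.4203, 0.3609, 0.1998], [-0.5539, 0.6218, -0.5537, 0.5784], [0.0083, -0.6609, -0.7504, 0.7239], [0.0, 0.0, 0.0, 1.0]]
orange_grip [{'extent': [259.4, 305.7, 308.0, 360.6], 'score': 0.59}]
orange_pot []
blue_pointer [{'extent': [328.9, 165.9, 369.0, 211.4], 'score': 0.81}]
0.4 [ 0.20286311 -0.51116654  0.19566443] [-1.13611114e-04  9.82216507e-01  1.87751754e-01 -8.67976270e-06] 0.08547310843151747
```

View pics/top0.png

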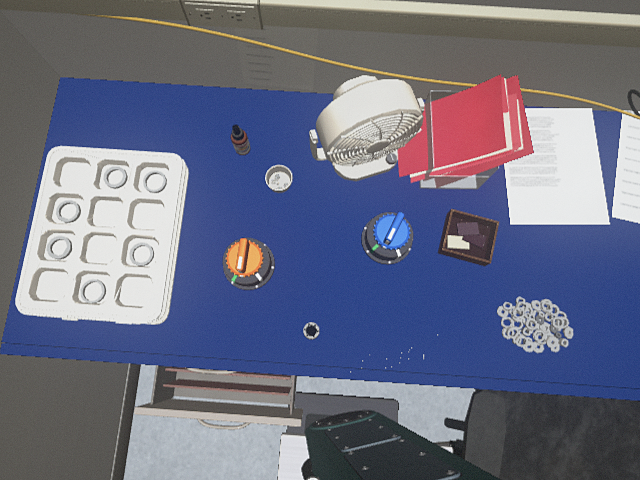

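View pics/scene0.png

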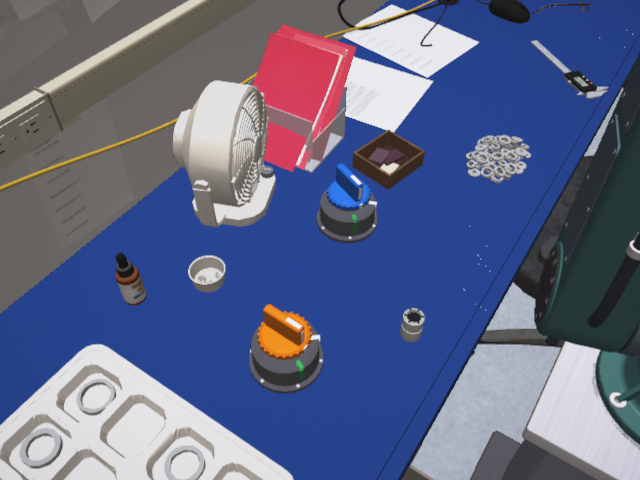

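Top view: the orange cap is at about (244,258), its wing running (243,240) to (244,272), with the green mark near (236,280) and the white near (258,277). In the scene view it is at (284,335), pointer near (295,328). I'll zoom in on both.

```bash
python3 - <<'E'
import cv2,numpy as np
a=cv2.imread("pics/top0.png")[225:297,212:284]; b=cv2.imread("pics/scene0.png")[296:396,240:340]
cv2.imwrite("pics/z.png",np.hstack([cv2.resize(a,(400,400),interpolation=2),cv2.resize(b,(400,400),interpolation=2)]))
E
```

```text
(no output)
```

View pics/z.png

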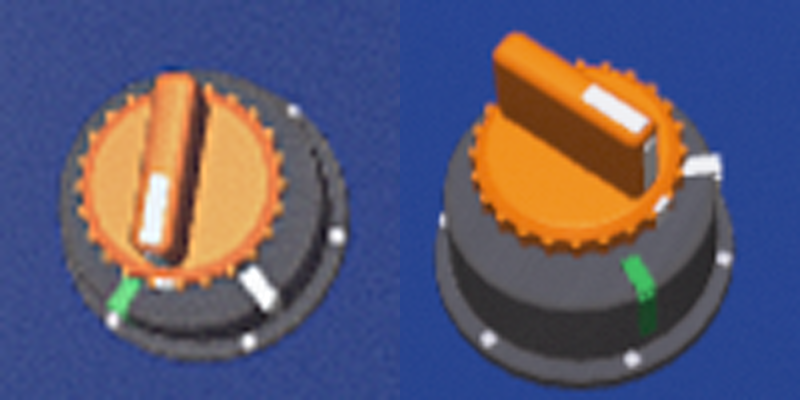

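The zoom shows wing-top ends at about (175,78) and (151,247) on the left, and (510,42) and (642,135) on the right. The marks are green (125,298) and white (258,288) on the left.

```bash
cat > h.py <<'E'
from bench import *
import cv2,numpy as np
def ray(n,uv,z,m=None):
    m=m or camera_model(n);K=m["camera_matrix"];P=np.array(m["pose"])
    d=P[:3,:3]@np.linalg.solve(np.array(K),[uv[0],uv[1],1.]);o=P[:3,3]
    return o+d*(z-o[2])/d[2]
E
python3 - <<'E'
from h import *
T=lambda x,y:(212+x/5.556-.5,225+y/5.556-.5); S=lambda x,y:(240+(x-400)/4-.5,296+y/4-.5)
for n,F,p in [("top",T,[(175,78),(151,247),(180,178)]),("scene",S,[(510,42),(642,135),(580,155)])]:
    A,B=[ray(n,F(*q),.106) for q in p[:2]];d=B-A
    print(n,"mid",np.round((A+B)/2,4),"len",np.hypot(*d[:2]),"ang",np.degrees(np.arctan2(d[1],d[0])),"disc",np.round(ray(n,F(*p[2]),.068),4))
for n,F,g,w in [("top",T,(125,298),(258,288)),("scene",S,(638,275),(702,166))]:
    print(n,"g",ray(n,F(*g),.048),"w",ray(n,F(*w),.048))
s=sense();from scipy.spatial.transform import Rotation as R
print(R.from_quat(np.roll(s["tool_rot"],-1)).as_matrix().round(3))
E
```

```text
top mid [0.4646 0.2515 0.106 ] len 0.05611069839207687 ang 178.12412150182425 disc [0.4671 0.2519 0.068 ]
scene mid [0.465  0.2533 0.106 ] len 0.05525639502621446 ang 174.6217430301598 disc [0.4645 0.2537 0.068 ]
top g [0.42803413 0.26969977 0.048     ] w [0.43463088 0.22463857 0.048     ]
scene g [0.4303228  0.27018534 0.048     ] w [0.4361204  0.22445172 0.048     ]
[[ 0.929  0.369 -0.   ]
 [ 0.369 -0.929  0.   ]
 [ 0.    -0.    -1.   ]]
```

servo_tool([
  {"x":14,"y":-16,"gripper":-1},
  {"x":26.5,"y":-31},
  {"x":26.5,"y":-31},
  {"x":26.5,"y":-31},
  {"x":26.5,"y":-31},
  {"x":26.5,"y":-31},
  {"x":26.5,"y":-31},
  {"x":26.5,"y":-31},
  {"x":26.5,"y":-31},
  {"x":26.5,"y":-31},
  {"x":26.5,"y":-31},
  {"x":26.5,"y":-31},
  {"x":26.5,"y":-31},
  {"x":26.5,"y":-31},
  {"x":26.5,"y":-31},
  {"x":26.5,"y":-31},
  {"x":26.5,"y":-31},
  {"x":26.5,"y":-31},
  {"x":26.5,"y":-31},
  {"x":26.5,"y":-31},
])

```text
validation failed for argument at $.de...
```

servo_tool([
  {"twist":-8.5},
  {"twist":-8.5},
  {"twist":-8.5},
  {"twist":-8.5},
  {"twist":-8.5},
  {"twist":-8.5},
  {"twist":-8.5},
  {"twist":-8.5},
  {"twist":-8.5},
  {"twist":-8.5},
  {"twist":-8.5},
  {"twist":-8.5},
  {"twist":-8.5},
  {"twist":-8.5},
  {"twist":-8.5},
  {"twist":-8.5},
  {"twist":-8.5},
  {"twist":-8.5},
  {"twist":-2},
  {},
])

```text
validation failed for argument at $.de...
```

```bash
python3 - <<'E'
from h import *
m=camera_model("wrist");im=camera("wrist");cv2.imwrite("pics/w1.png",im)
np.savez("w1.npz",K=m["camera_matrix"],P=m["pose"])
s=sense();print(s["time"],s["tcp_pos"],s["tool_rot"],s["joint_positions"],s["contact_force"]);print(np.array(m["pose"]).round(3).tolist())
E
```

```text
0.45 [ 0.20286493 -0.51121789  0.19576325] [-9.58455468e-06  9.82210410e-01  1.87783678e-01 -1.41459423e-05] [-1.29610298e+00  8.72609256e-02  1.37078720e+00 -2.67150618e-05
  1.68356605e+00 -1.03120051e-01] [ 0.35869718 -0.43850504  0.23525648]
[[0.369, -0.887, -0.277, 0.275], [-0.929, -0.353, -0.11, -0.483], [-0.0, 0.298, -0.954, 0.373], [0.0, 0.0, 0.0, 1.0]]
```

View pics/w1.png

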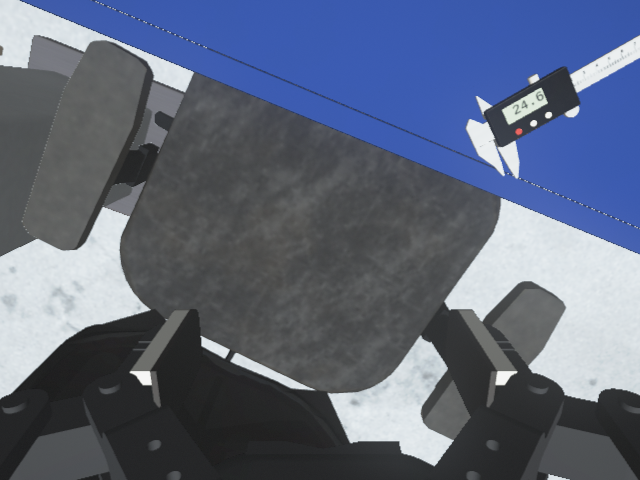

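The wrist view still shows the start pose (chair and bench edge), because the move was refused. I'll send full rows this time.

servo_tool([
  {"x":14,"y":-16,"z":0,"twist":0,"gripper":-1},
  {"x":26.5,"y":-31,"z":0,"twist":0,"gripper":-1},
  {"x":26.5,"y":-31,"z":0,"twist":0,"gripper":-1},
  {"x":26.5,"y":-31,"z":0,"twist":0,"gripper":-1},
  {"x":26.5,"y":-31,"z":0,"twist":0,"gripper":-1},
  {"x":26.5,"y":-31,"z":0,"twist":0,"gripper":-1},
  {"x":26.5,"y":-31,"z":0,"twist":0,"gripper":-1},
  {"x":26.5,"y":-31,"z":0,"twist":0,"gripper":-1},
  {"x":26.5,"y":-31,"z":0,"twist":0,"gripper":-1},
  {"x":26.5,"y":-31,"z":0,"twist":0,"gripper":-1},
  {"x":26.5,"y":-31,"z":0,"twist":0,"gripper":-1},
  {"x":26.5,"y":-31,"z":0,"twist":0,"gripper":-1},
  {"x":26.5,"y":-31,"z":0,"twist":0,"gripper":-1},
  {"x":26.5,"y":-31,"z":0,"twist":0,"gripper":-1},
  {"x":26.5,"y":-31,"z":0,"twist":0,"gripper":-1},
  {"x":26.5,"y":-31,"z":0,"twist":0,"gripper":-1},
  {"x":26.5,"y":-31,"z":0,"twist":0,"gripper":-1},
  {"x":26.5,"y":-31,"z":0,"twist":0,"gripper":-1},
  {"x":26.5,"y":-31,"z":0,"twist":0,"gripper":-1},
  {"x":26.5,"y":-31,"z":0,"twist":0,"gripper":-1},
], squeeze=40)

```text
time: 2.45
tcp_pos: [0.461, 0.2438, 0.1959]
tool_rot: [0.0, 0.982, 0.188, 0.0]
contact_force: [0.0, -0.4, -0.2]
grip_width: 0.0852
gripper_force: 0.0
```

servo_tool([
  {"x":0,"y":0,"z":0,"twist":-8.5,"gripper":-1},
  {"x":0,"y":0,"z":0,"twist":-8.5,"gripper":-1},
  {"x":0,"y":0,"z":0,"twist":-8.5,"gripper":-1},
  {"x":0,"y":0,"z":0,"twist":-8.5,"gripper":-1},
  {"x":0,"y":0,"z":0,"twist":-8.5,"gripper":-1},
  {"x":0,"y":0,"z":0,"twist":-8.5,"gripper":-1},
  {"x":0,"y":0,"z":0,"twist":-8.5,"gripper":-1},
  {"x":0,"y":0,"z":0,"twist":-8.5,"gripper":-1},
  {"x":0,"y":0,"z":0,"twist":-8.5,"gripper":-1},
  {"x":0,"y":0,"z":0,"twist":-8.5,"gripper":-1},
  {"x":0,"y":0,"z":0,"twist":-8.5,"gripper":-1},
  {"x":0,"y":0,"z":0,"twist":-8.5,"gripper":-1},
  {"x":0,"y":0,"z":0,"twist":-8.5,"gripper":-1},
  {"x":0,"y":0,"z":0,"twist":-8.5,"gripper":-1},
  {"x":0,"y":0,"z":0,"twist":-8.5,"gripper":-1},
  {"x":0,"y":0,"z":0,"twist":-8.5,"gripper":-1},
  {"x":0,"y":0,"z":0,"twist":-8.5,"gripper":-1},
  {"x":0,"y":0,"z":0,"twist":-8.5,"gripper":-1},
  {"x":0,"y":0,"z":0,"twist":-2.3,"gripper":-1},
  {"x":0,"y":0,"z":0,"twist":0,"gripper":-1},
])

```text
time: 4.45
tcp_pos: [0.4607, 0.242, 0.1959]
tool_rot: [0.0, 0.027, 1.0, -0.0]
contact_force: [-0.1, -0.2, -0.1]
grip_width: 0.0856
gripper_force: 0.0
```

```bash
python3 - <<'E'
from h import *
m=camera_model("wrist");im=camera("wrist");cv2.imwrite("pics/w2.png",im)
np.savez("w2.npz",K=m["camera_matrix"],P=m["pose"])
s=sense();print(s["time"],s["tcp_pos"],s["tool_rot"],s["joint_positions"],s["contact_force"]);print(np.array(m["pose"]).round(3).tolist())
E
```

```text
4.5 [0.46070711 0.24199091 0.19582935] [ 5.40872854e-05  2.71093619e-02  9.99632472e-01 -3.56404273e-05] [ 3.74746589e-01  2.10819808e-02  1.44000321e+00 -1.08564493e-04
  1.68043578e+00 -1.14183625e+00] [-1.07541106 -0.7005485  -0.51594492]
[[0.053, 0.953, 0.3, 0.385], [0.999, -0.051, -0.016, 0.246], [0.0, 0.3, -0.954, 0.373], [0.0, 0.0, 0.0, 1.0]]
```

View pics/w2.png

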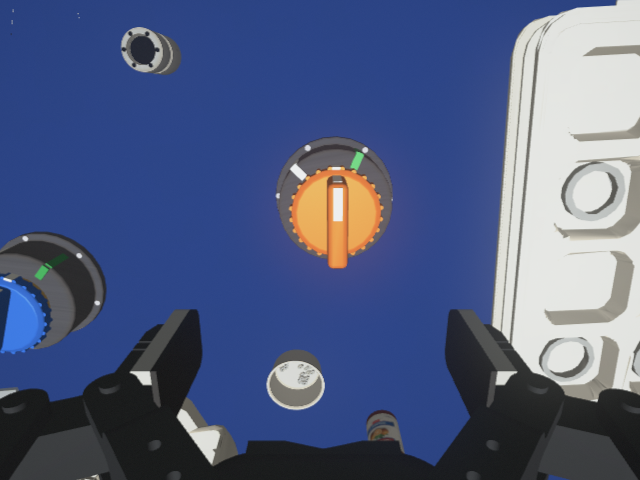

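The wrist view shows the wing from (337,180) at the pointer to (338,266), disc centre near (337,213), white mark (298,172) and green mark (357,160).

```bash
python3 - <<'E'
from h import *
f=np.load("w2.npz");m={"camera_matrix":f["K"],"pose":f["P"]}
A=ray("",(338.5,265),.106,m);B=ray("",(337,180),.106,m);d=B-A
print((A+B)/2,np.hypot(*d[:2]),np.degrees(np.arctan2(d[1],d[0]))%360)
c=(A+B)/2
print("disc",ray("",(336.5,213.5),.068,m))
for n,p in [("w",(298,172)),("g",(357,160))]:
  r=ray("",p,.049,m);print(n,r,np.degrees(np.arctan2(r[1]-.2525,r[0]-.465))%360)
E
```

```text
[0.46281607 0.25193264 0.106     ] 0.05823047081742199 178.53440425816925
disc [0.46578193 0.25212636 0.068     ]
w [0.43626201 0.2243234  0.049     ] 224.43486739230016
g [0.42948904 0.26994836 0.049     ] 153.83273773814807
```

servo_tool([
  {"x":-3.2,"y":10.4,"z":10,"twist":0,"gripper":-1},
  {"x":0,"y":0,"z":20,"twist":0,"gripper":-1},
  {"x":0,"y":0,"z":20,"twist":0,"gripper":-1},
  {"x":0,"y":0,"z":20,"twist":0,"gripper":-1},
  {"x":0,"y":0,"z":20,"twist":0,"gripper":-1},
  {"x":0,"y":0,"z":18,"twist":0,"gripper":-1},
  {"x":0,"y":0,"z":10,"twist":0,"gripper":-1},
  {"x":0,"y":0,"z":0,"twist":0,"gripper":1},
  {"x":0,"y":0,"z":0,"twist":0,"gripper":1},
  {"x":0,"y":0,"z":0,"twist":0,"gripper":1},
  {"x":0,"y":0,"z":0,"twist":0,"gripper":1},
  {"x":0,"y":0,"z":0,"twist":0,"gripper":1},
  {"x":0,"y":0,"z":0,"twist":0,"gripper":1},
  {"x":0,"y":0,"z":0,"twist":0,"gripper":1},
  {"x":0,"y":0,"z":0,"twist":0,"gripper":1},
], squeeze=40)

```text
time: 6.0
tcp_pos: [0.4645, 0.2522, 0.0779]
tool_rot: [0.0, 0.027, 1.0, -0.0]
contact_force: [-0.3, 0.1, 0.1]
grip_width: -0.0002
gripper_force: 0.0
```

```bash
python3 - <<'E'
from h import *
im=camera("wrist");b=camera("scene");s=sense();print(s["tcp_pos"],s["grip_width"],s["gripper_force"],s["contact_force"],s["wrist_torque"])
b=cv2.resize(b[240:420,190:370],(400,400)); cv2.imwrite("pics/w3.png",np.hstack([cv2.resize(im[120:480,140:500],(400,400)),b]))
E
```

```text
[0.46447763 0.25217431 0.07779069] -0.00010929366084277198 0.0 [-0.82486084  0.05693085 -0.39471368] [-0.03641025 -0.03506793  0.00236902]
```

View pics/w3.png

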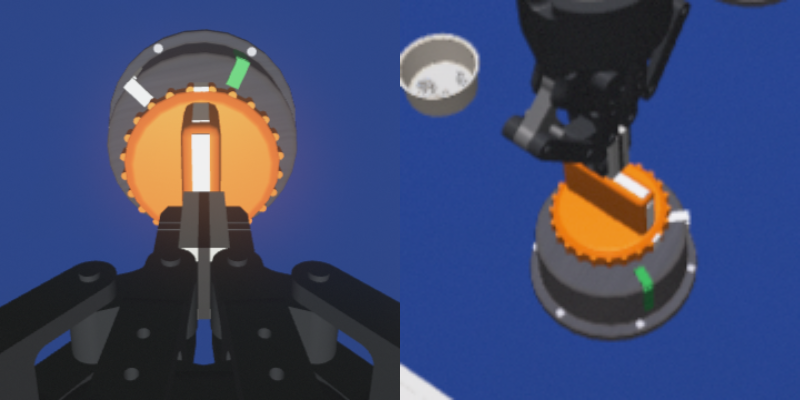

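The left (wrist) panel shows the fingers shut over the wing instead of around it. In the right (scene) panel they end at about wing-top level near (612,172). I'll compare this with where the TCP should project.

```bash
python3 - <<'E'
from h import *
def proj(n,p):
    m=camera_model(n);P=np.linalg.inv(np.array(m["pose"]));q=np.array(m["camera_matrix"])@(P[:3,:3]@p+P[:3,3]);return q[:2]/q[2]
for z in (.07,.078,.106,.12):
  q=proj("scene",np.array([.4645,.2522,z]));c=((q[0]-190)/.45+400,(q[1]-240)/.45)
  w=proj("wrist",np.array([.4645,.2522,z]));print(z,q.round(1),np.round(c),w.round(1),((w-[140,120])/.9).round())
m=camera_model("wrist");print(np.array(m["pose"]).round(4).tolist())
# triangulate wing ends with top+scene
def tri(a,b):
    A=[];y=[]
    for n,uv in (("top",a),("scene",b)):
        m=camera_model(n);P=np.array(m["pose"]);d=P[:3,:3]@np.linalg.solve(np.array(m["camera_matrix"]),[*uv,1.]);d/=np.linalg.norm(d)
        Q=np.eye(3)-np.outer(d,d);A.append(Q);y.append(Q@P[:3,3])
    return np.linalg.lstsq(np.vstack(A),np.hstack(y),rcond=None)[0]
T=lambda x,y:(212+x/5.556-.5,225+y/5.556-.5); S=lambda x,y:(240+(x-400)/4-.5,296+y/4-.5)
print(tri(T(175,78),S(510,42)),tri(T(151,247),S(642,135)))
print(tri(T(154,208),S(615,108)))
E
```

```text
0.07 [285.1 332.6] [611. 206.] [322.4 269.1] [203. 166.]
0.078 [284.9 329.2] [611. 198.] [322.4 275.8] [203. 173.]
0.106 [284.1 317. ] [609. 171.] [322.3 304.1] [203. 205.]
0.12 [283.7 310.7] [608. 157.] [322.2 322.1] [202. 225.]
[[0.0528, 0.9526, 0.2995, 0.3891], [0.9986, -0.0504, -0.0156, 0.2565], [0.0003, 0.2999, -0.954, 0.2547], [0.0, 0.0, 0.0, 1.0]]
[0.49266627 0.25063351 0.10581341] [0.4382028  0.25351357 0.10174834]
[0.4495134  0.25282446 0.10681558]
```

```bash
python3 - <<'E'
from h import *
a=camera("wrist");b=camera("scene")
print(camera_model("wrist")["camera_matrix"])
cv2.imwrite("pics/w4.png",np.hstack([cv2.resize(a[240:340,270:370],(400,400),interpolation=2),cv2.resize(b[260:340,245:325],(400,400),interpolation=2)]))
E
```

```text
[[421.381092     0.         323.14268271]
 [  0.         421.381092   233.6548413 ]
 [  0.           0.           1.        ]]
```

View pics/w4.png

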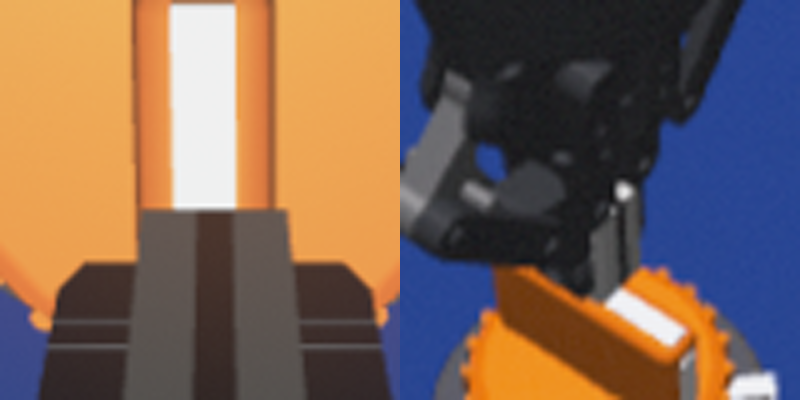

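In the zoom, the finger front edge ends at wrist row 292 and scene pixel (289,317). Both put the shut tips at z≈0.118, about 40 mm behind the reported TCP and just above the wing. I'll open and go down about 34 mm in two stages, watching the force.

servo_tool([
  {"x":0,"y":0,"z":0,"twist":0,"gripper":-1},
  {"x":0,"y":0,"z":0,"twist":0,"gripper":-1},
  {"x":0,"y":0,"z":0,"twist":0,"gripper":-1},
  {"x":0,"y":0,"z":0,"twist":0,"gripper":-1},
  {"x":0,"y":0,"z":0,"twist":0,"gripper":-1},
  {"x":0,"y":0,"z":0,"twist":0,"gripper":-1},
  {"x":0,"y":0,"z":10,"twist":0,"gripper":-1},
  {"x":0,"y":0,"z":8,"twist":0,"gripper":-1},
  {"x":0,"y":0,"z":4,"twist":0,"gripper":-1},
  {"x":0,"y":0,"z":0,"twist":0,"gripper":-1},
])

```text
time: 7.2
tcp_pos: [0.4635, 0.2518, 0.0542]
tool_rot: [-0.001, 0.027, 1.0, -0.001]
contact_force: [1.1, -0.7, 0.0]
grip_width: 0.0852
gripper_force: 0.0
```

servo_tool([
  {"x":0,"y":0,"z":4,"twist":0,"gripper":-1},
  {"x":0,"y":0,"z":4,"twist":0,"gripper":-1},
  {"x":0,"y":0,"z":3,"twist":0,"gripper":-1},
  {"x":0,"y":0,"z":0,"twist":0,"gripper":-1},
])

```text
time: 7.6
tcp_pos: [0.4641, 0.252, 0.0442]
tool_rot: [-0.0, 0.027, 1.0, -0.0]
contact_force: [-0.1, -0.4, -0.5]
grip_width: 0.0852
gripper_force: 0.0
```

servo_tool([
  {"x":0,"y":0,"z":0,"twist":0,"gripper":1},
  {"x":0,"y":0,"z":0,"twist":0,"gripper":1},
  {"x":0,"y":0,"z":0,"twist":0,"gripper":1},
  {"x":0,"y":0,"z":0,"twist":0,"gripper":1},
  {"x":0,"y":0,"z":0,"twist":0,"gripper":1},
  {"x":0,"y":0,"z":0,"twist":0,"gripper":1},
  {"x":0,"y":0,"z":0,"twist":0,"gripper":1},
], squeeze=40)

```text
time: 8.3
tcp_pos: [0.4645, 0.2515, 0.045]
tool_rot: [0.0, 0.027, 1.0, -0.001]
contact_force: [-0.3, -3.3, 3.1]
grip_width: 0.0132
gripper_force: 44.2
```

servo_tool([
  {"x":0,"y":-0.5,"z":0,"twist":-3,"gripper":1},
  {"x":0,"y":0,"z":0,"twist":-5,"gripper":1},
  {"x":0,"y":0,"z":0,"twist":-5,"gripper":1},
  {"x":0,"y":0,"z":0,"twist":-5,"gripper":1},
  {"x":0,"y":0,"z":0,"twist":-5,"gripper":1},
  {"x":0,"y":0,"z":0,"twist":-5,"gripper":1},
  {"x":0,"y":0,"z":0,"twist":-5,"gripper":1},
  {"x":0,"y":0,"z":0,"twist":-5,"gripper":1},
  {"x":0,"y":0,"z":0,"twist":-5,"gripper":1},
  {"x":0,"y":0,"z":0,"twist":-4,"gripper":1},
  {"x":0,"y":0,"z":0,"twist":0,"gripper":1},
  {"x":0,"y":0,"z":0,"twist":0,"gripper":1},
])

```text
time: 9.5
tcp_pos: [0.4645, 0.2511, 0.0442]
tool_rot: [-0.0, -0.373, 0.928, -0.001]
contact_force: [1.6, -2.6, -3.0]
grip_width: 0.0132
gripper_force: 43.6
```

```bash
python3 - <<'E'
from h import *
from bench import *
m=camera_model("wrist");P=np.array(m["pose"])
a=camera("wrist");b=camera("scene");s=sense();print(s["time"],s["tcp_pos"],s["tool_rot"],s["contact_force"],s["wrist_torque"],s["joint_positions"][5],P.round(4).tolist())
cv2.imwrite("pics/w5.png",np.hstack([cv2.resize(a[60:420,140:500],(400,400)),cv2.resize(b[260:400,225:365],(400,400),interpolation=2)]))
E
```

```text
9.6 [0.46445956 0.25113587 0.04441618] [-3.00600385e-04 -3.73685100e-01  9.27555421e-01 -5.44946085e-04] [ 1.70098974 -2.30062481 -1.74759275] [-0.59166482 -0.2367242   0.01016312] -1.9475214824899523 [[-0.6933, 0.6875, 0.2162, 0.4103], [0.7207, 0.6618, 0.2065, 0.1985], [-0.0011, 0.299, -0.9543, 0.2212], [0.0, 0.0, 0.0, 1.0]]
```

View pics/w5.png

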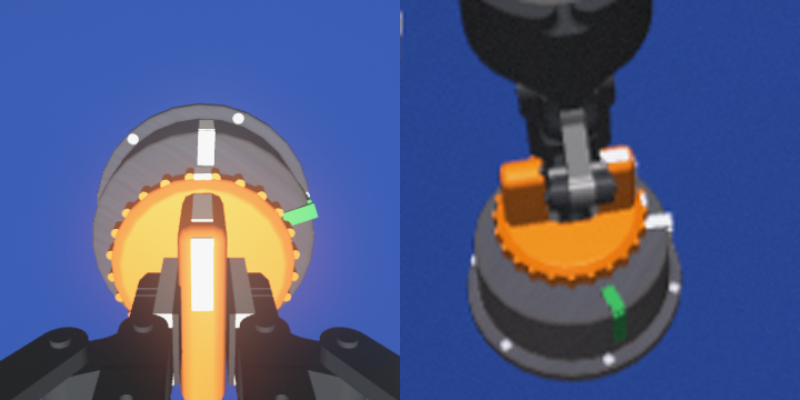

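The pointer is in line with the white mark: wrist panel, stripe (203,270), mark (206,145). Next I'll follow it down 8 mm, open briefly so it seats fully, and grip again.

servo_tool([
  {"x":0,"y":0,"z":2,"twist":0,"gripper":1},
  {"x":0,"y":0,"z":2,"twist":0,"gripper":1},
  {"x":0,"y":0,"z":2,"twist":0,"gripper":1},
  {"x":0,"y":0,"z":2,"twist":0,"gripper":1},
  {"x":0,"y":0,"z":0,"twist":0,"gripper":1},
  {"x":0,"y":0,"z":0,"twist":0,"gripper":1},
])

```text
time: 10.2
tcp_pos: [0.4645, 0.2513, 0.0372]
tool_rot: [-0.0, -0.374, 0.927, -0.0]
contact_force: [0.1, -5.1, 0.5]
grip_width: 0.0132
gripper_force: 44.0
```

servo_tool([
  {"x":0,"y":0,"z":0,"twist":0,"gripper":0.3},
  {"x":0,"y":0,"z":0,"twist":0,"gripper":0.3},
  {"x":0,"y":0,"z":0,"twist":0,"gripper":0.3},
  {"x":0,"y":0,"z":0,"twist":0,"gripper":0.3},
  {"x":0,"y":0,"z":0,"twist":0,"gripper":0.3},
])

```text
time: 10.7
tcp_pos: [0.4644, 0.2521, 0.0369]
tool_rot: [0.0, -0.374, 0.927, 0.0]
contact_force: [-0.0, 1.2, 0.3]
grip_width: 0.0299
gripper_force: 0.0
```

servo_tool([
  {"x":0,"y":0,"z":0,"twist":0,"gripper":1},
  {"x":0,"y":0,"z":0,"twist":0,"gripper":1},
  {"x":0,"y":0,"z":0,"twist":0,"gripper":1},
  {"x":0,"y":0,"z":0,"twist":0,"gripper":1},
  {"x":0,"y":0,"z":0,"twist":0,"gripper":1},
])

```text
time: 11.2
tcp_pos: [0.4649, 0.2514, 0.037]
tool_rot: [0.0, -0.374, 0.927, -0.0]
contact_force: [2.5, -1.6, 0.2]
grip_width: 0.0132
gripper_force: 41.6
```

```bash
python3 - <<'E'
from h import *
a=camera("wrist");b=camera("scene");s=sense();print(s["time"],s["tcp_pos"],s["tool_rot"],s["contact_force"],s["wrist_torque"])
cv2.imwrite("pics/w6.png",np.hstack([cv2.resize(a[60:420,140:500],(400,400)),cv2.resize(b[260:400,225:365],(400,400),interpolation=2)]))
E
```

```text
11.3 [0.46485121 0.2514262  0.03695217] [ 3.03650283e-04 -3.74105048e-01  9.27386204e-01 -3.86254721e-04] [ 1.48540542 -2.36185695  0.77519179] [-0.36164219 -0.35344354  0.05884468]
```

View pics/w6.png

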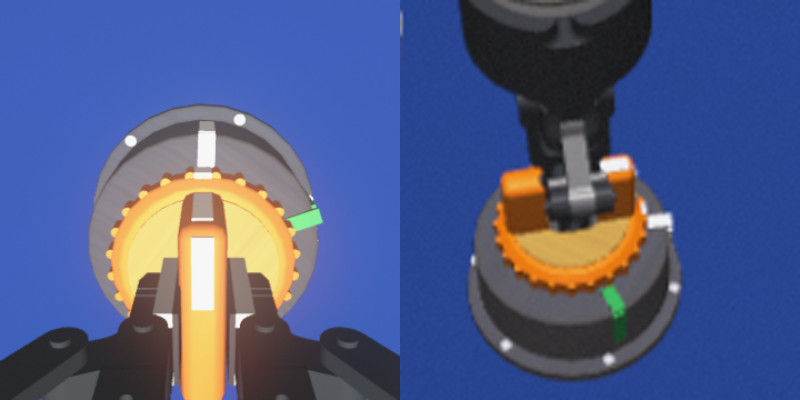

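The cap has dropped: in the scene panel the wing top moved from row 160 to 170, about 8 mm. The pointer is still at the white mark. Next I'll turn it forward about 68°.

servo_tool([
  {"x":0,"y":0,"z":0,"twist":3,"gripper":1},
  {"x":0,"y":0,"z":0,"twist":5,"gripper":1},
  {"x":0,"y":0,"z":0,"twist":5,"gripper":1},
  {"x":0,"y":0,"z":0,"twist":5,"gripper":1},
  {"x":0,"y":0,"z":0,"twist":5,"gripper":1},
  {"x":0,"y":0,"z":0,"twist":5,"gripper":1},
  {"x":0,"y":0,"z":0,"twist":5,"gripper":1},
  {"x":0,"y":0,"z":0,"twist":5,"gripper":1},
  {"x":0,"y":0,"z":0,"twist":5,"gripper":1},
  {"x":0,"y":0,"z":0,"twist":5,"gripper":1},
  {"x":0,"y":0,"z":0,"twist":5,"gripper":1},
  {"x":0,"y":0,"z":0,"twist":5,"gripper":1},
  {"x":0,"y":0,"z":0,"twist":5,"gripper":1},
  {"x":0,"y":0,"z":0,"twist":4,"gripper":1},
  {"x":0,"y":0,"z":0,"twist":0,"gripper":1},
  {"x":0,"y":0,"z":0,"twist":0,"gripper":1},
])

```text
time: 12.9
tcp_pos: [0.4649, 0.2516, 0.037]
tool_rot: [0.001, 0.199, 0.98, 0.0]
contact_force: [2.7, -3.0, 0.2]
grip_width: 0.0133
gripper_force: 41.6
```

```bash
python3 - <<'E'
from h import *
s=sense();print(s["tool_rot"],np.degrees(2*np.arctan2(s["tool_rot"][2],s["tool_rot"][1])),s["contact_force"],s["wrist_torque"],s["gripper_force"])
E
```

```text
[5.44383025e-04 1.99245482e-01 9.79949459e-01 1.33018445e-06] 157.0143158125868 [ 2.68770893 -3.04483198  0.24786049] [-0.3429353  -0.48772496 -0.07672609] 41.556029319763184
```

servo_tool([
  {"x":0,"y":0,"z":0,"twist":1,"gripper":1},
  {"x":0,"y":0,"z":0,"twist":1,"gripper":1},
  {"x":0,"y":0,"z":0,"twist":0,"gripper":1},
  {"x":0,"y":0,"z":0,"twist":0,"gripper":1},
])

```text
time: 13.3
tcp_pos: [0.4649, 0.2516, 0.037]
tool_rot: [0.0, 0.217, 0.976, 0.0]
contact_force: [3.7, -3.4, 0.7]
grip_width: 0.0133
gripper_force: 41.6
```

```bash
python3 - <<'E'
from h import *
s=sense();print(np.degrees(2*np.arctan2(s["tool_rot"][2],s["tool_rot"][1])),s["contact_force"],s["wrist_torque"])
E
```

```text
154.94204140024425 [ 3.66552756 -3.35286384  0.68366932] [-0.47583485 -0.66378866 -0.07841194]
```

servo_tool([
  {"x":0,"y":0,"z":0,"twist":0.8,"gripper":1},
  {"x":0,"y":0,"z":0,"twist":0.7,"gripper":1},
  {"x":0,"y":0,"z":0,"twist":0,"gripper":1},
  {"x":0,"y":0,"z":0,"twist":0,"gripper":1},
])

```text
time: 13.7
tcp_pos: [0.4648, 0.2516, 0.037]
tool_rot: [0.0, 0.23, 0.973, 0.0]
contact_force: [4.3, -3.7, 1.1]
grip_width: 0.0133
gripper_force: 41.6
```

```bash
python3 - <<'E'
from h import *
s=sense();print(s["time"],np.degrees(2*np.arctan2(s["tool_rot"][2],s["tool_rot"][1])),s["contact_force"],s["wrist_torque"])
E
```

```text
13.7 153.42050598661444 [ 4.25117403 -3.67645048  1.12248439] [-0.51507961 -0.82978169 -0.00966148]
```

```bash
python3 - <<'E'
from h import *
m=camera_model("wrist");a=camera("wrist").astype(int);cv2.imwrite("pics/w7.png",a[60:420,140:500])
B,G,R=a[...,0],a[...,1],a[...,2]
g=(G>R+60)&(G>B+40);w=(a.min(2)>200)
n,l,st,c=cv2.connectedComponentsWithStats(w.astype(np.uint8))
ax=np.array([.4648,.2522])
an=lambda p:np.degrees(np.arctan2(p[1]-ax[1],p[0]-ax[0]))%360
ys,xs=np.nonzero(g);print("green",len(xs),xs.mean(),ys.mean(),an(ray("",(xs.mean(),ys.mean()),.048,m)))
for i in range(1,n):
    if st[i,4]>60: print(st[i,4],c[i],an(ray("",c[i],.048,m)),an(ray("",c[i],.098,m)))
E
```

```text
green 508 322.5 194.49606299212599 153.44477718685008
4581 [611.52084698  95.24929055] 99.11801742958906 108.99354681354797
1913 [628.53110298  40.7757449 ] 104.53456710386547 112.85611245349938
84 [337.5        163.66666667] 147.0029629261902 149.4413382045541
77 [245.44155844 200.02597403] 192.9983093135803 177.2459647801576
93 [322.58064516 218.52688172] 153.38765101007903 153.3735950496068
411 [231.16788321 255.62530414] 223.77138055114386 192.98823543671384
1309 [322.42780749 306.82123759] 333.1770014371949 153.4433939756629
89 [289.98876404 346.19101124] 307.2343681534718 232.39197638338163
91 [356.01098901 346.2967033 ] 0.23470955512804734 73.89345693758129[ WARN:0@0.246] global loadsave.cpp:1063 imwrite_ Unsupported depth image for selected encoder is fallbacked to CV_8U.
```

View pics/w7.png

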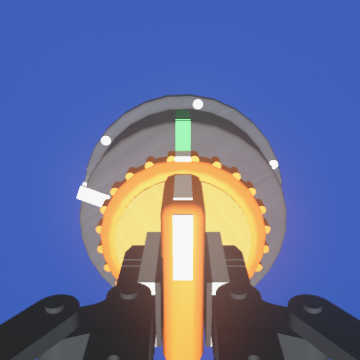

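The pointer stripe and green mark line up: (182,245) and (182,135) in the crop, both at column 322.5 in the full picture. I'll let go and rise.

servo_tool([
  {"x":0,"y":0,"z":0,"twist":0,"gripper":0.4},
  {"x":0,"y":0,"z":0,"twist":0,"gripper":-1},
  {"x":0,"y":0,"z":0,"twist":0,"gripper":-1},
  {"x":0,"y":0,"z":0,"twist":0,"gripper":-1},
  {"x":0,"y":0,"z":0,"twist":0,"gripper":-1},
  {"x":0,"y":0,"z":0,"twist":0,"gripper":-1},
  {"x":0,"y":0,"z":0,"twist":0,"gripper":-1},
  {"x":0,"y":0,"z":-10,"twist":0,"gripper":-1},
  {"x":0,"y":0,"z":-20,"twist":0,"gripper":-1},
  {"x":0,"y":0,"z":-25,"twist":0,"gripper":-1},
  {"x":0,"y":0,"z":-25,"twist":0,"gripper":-1},
  {"x":0,"y":0,"z":-20,"twist":0,"gripper":-1},
  {"x":0,"y":0,"z":-10,"twist":0,"gripper":-1},
  {"x":0,"y":0,"z":0,"twist":0,"gripper":-1},
  {"x":0,"y":0,"z":0,"twist":0,"gripper":-1},
])

```text
time: 15.25
tcp_pos: [0.4641, 0.2516, 0.1461]
tool_rot: [-0.0, 0.23, 0.973, -0.0]
contact_force: [0.2, -0.6, -0.5]
grip_width: 0.0853
gripper_force: 0.0
```

```bash
python3 - <<'E'
from h import *
m=camera_model("wrist");a=camera("wrist").astype(int)
B,G,R=a[...,0],a[...,1],a[...,2]
g=((G>R+60)&(G>B+40)).astype(np.uint8);w=(a.min(2)>200).astype(np.uint8)
ax=np.array([.4648,.2522])
an=lambda p:np.degrees(np.arctan2(p[1]-ax[1],p[0]-ax[0]))%360
for k,M in (("g",g),("w",w)):
  n,l,st,c=cv2.connectedComponentsWithStats(M)
  for i in range(1,n):
    p=ray("",c[i],.05,m)
    if 30<st[i,4]<2000 and np.hypot(*(p[:2]-ax))<.07: print(k,st[i,4],c[i].round(1),an(p),an(ray("",c[i],.098,m)))
s=sense();print(s["time"],s["tcp_pos"],s["contact_force"])
E
```

```text
g 185 [323.4 160. ] 153.41903965295995 153.45504385039123
w 148 [266.  199.4] 223.08873605902681 204.89144260785466
w 380 [323.5 216.5] 151.16773125855312 153.2377870757956
15.3 [0.46371394 0.25140013 0.14542399] [ 0.61900754  0.25356524 -0.27287513]
```

The pointer is at 153.2° and the green mark at 153.4°, and the hand is clear.

```bash
python3 -c "from bench import *; print(hand_in())"
```

```text
the job is handed in; nothing more can be done
None
```

The orange cap dropped into its thread at the white mark and was turned forward until its pointer stood within about 0.2° of the green mark. I then let go and handed the job in at about 15 s, with the hand clear and the blue cap never touched.

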